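Turn the tool stand round the stop post and load it

TASK

Without lifting it, push the square tool stand a quarter turn round against the upright post of the stop board, so that its leaning tube points over the far edge where the post stands, and slide it fully home into the corner, flush against both the post and the wooden fence. Then put the screwdriver blade first down the leaning tube, right to the bottom, and let go, with the stand still home. Leave the other things on the bench where they are.

Things in the scene. Friction and masses are not known exactly. Their poses are not given: they have to be found in the camera images.
- stop_board: plywood board fixed to the bench, 12 mm thick; its x points roughly away from the robot (turned by up to 0.12 rad), its y to the left; it reaches from x -98 to +88 and y -88 to +176 mm of its origin. Origin: on the underside, below the spot where the stand's centre is when the stand is home (stand origin at x 0, y 0, the stand's x axis along the board's)
- post: fixed upright steel post of the stop board in a black rubber sleeve that grips (friction about 1.4), 20 mm diameter, 60 mm high above the board, at the board's x +68, y +12 mm; origin: centre of its foot, on the board's top face. At home it bears on the stand's far face
- fence (a point): fixed dark wooden fence on the board, 24 mm thick, 30 mm high above the board, running along the board's x from -80 to +70 mm on its right side; this point is on its inner face, at the board's x 0, y -58, z 27 mm. At home the stand's right face lies flush on it
- tool_stand: loose stand lying on the board: square wooden slab 116x116x36 mm, about 0.6 kg, with a metal tube on it that leans towards the stand's own +x face. Origin: centre of the slab's underside, z up. At the start x points to the right (about -90 degrees from the board's x), the +x face 2 to 35 mm from the post; it must turn 90 degrees counterclockwise seen from above. It slides with a few newtons
- tube_bottom (a point): point on the axis of the stand's aluminium tube (outer diameter 39, inner 34 mm, closed at the bottom, leaning 45 degrees from vertical), 15 mm above the tube's closed inner floor; in the stand's frame at x -19.4, y 0, z 54.6 mm
- tube_mouth (a point): centre of the tube's open mouth, 100 mm along the axis from the inner floor, 85 mm from point tube_bottom; in the stand's frame at x 40.7, y 0, z 114.7 mm
- screwdriver: yellow-handled screwdriver lying on the bench at the left of the board, 185 mm long, about 0.09 kg. Origin: on the bench below its middle. Its own y axis runs from blade to handle end and points roughly away from the robot at the start; handle 20 mm diameter from y -12 to +92 mm, steel shaft 6 mm diameter from y -88 to -12 mm, axis 10 mm above the origin
- screwdriver_tip (a point): blade end of the screwdriver, on its axis, at its own y -88 mm, z 10 mm
- electrical_tape: flat black roll of electrical tape, 60 mm across, 18 mm high; bystander in front; origin at the centre of its underside; leave it alone
- offcut_1: bare softwood offcut 64x89x38 mm; bystander at the right; origin at the centre of its underside; leave it alone
- battery_pack: black battery pack 74x124x65 mm; bystander at the right front; origin at the centre of its underside; leave it alone
- screw_box: blue card box 65x90x43 mm; bystander at the left, behind the screwdriver; origin at the centre of its underside; leave it alone
- pliers: pliers with red handles, 195 mm long, 18 mm high; bystander at the left; origin at the centre of its underside; leave it alone

How it is judged:
By the outcome, as a careful person would: the job done as asked, in the order asked, and still so for the second after the job is handed in, with the robot touching nothing.
It also fails if it takes over 72 s, if anything falls off the work surface, if the arm or the gripper's body presses on something with over 40 N, if the wrist force passes 120 N, or if a joint passes its speed limit or range.

ROBOT

A 7-joint arm with a two-finger parallel gripper is mounted at the origin on a cart in front of the work surface, level with it; the furniture and walls round the work are solid. World frame = base frame: x ahead of the robot, y to its left, z up, the work surface at z = 0. Lengths are in m, angles in rad, forces in N, time in s.
With the tool pointing down it reaches from about 0.4 to 0.85 m from the base axis. Payload 10.4 kg.
Tool frame: the origin (TCP) lies on the centre line of the jaws, within the pads' length; the fingertips stand 8 mm ahead of it and the grasp point (between the pads) lies 11 mm behind it (r.finger_overhang is the distance from the TCP to the fingertips, in m); z points along the fingers, y is the line along which they close (so a half turn about z gives the same grasp; the last joint's range is limited). The gripper opens to 87 mm and grips with 3 to 60 N. Pads are 19 mm wide; open, the fingers measure 117 mm over their backs; the gripper's body (75 mm by 190 mm) begins 51 mm behind the grasp point.
Start: joints at [-1.237, 0.332, -0.065, 1.46, 0.022, 1.35, -0.088], TCP at [0.218, 0.586, 0.231] pointing down, gripper open.
Joint ranges: [-2.6, 2.6], [-0.5, 2.12], [-1.47, 1.34], [0.16, 2.42], [-1.27, 4.41], [0.06, 2.06], [-2.6, 2.6]. Speed limits (rad/s): [2.22, 2.22, 2.79, 2.79, 3.14, 3.14, 3.14].

INTERFACE

Orientations are given as a unit quaternion [x, y, z, w].
In Python, from bench import r, vision gives the robot as it stands.
- The arm moves only by the tool drive_tool, never from a script. Its argument "series" is a list of rows, each a list of 2 entries, a list of its own where there are three numbers: the shift along the world's x, y, z in cm, then the turn about the world's z in degrees. A call has exactly 10 rows; each row shifts and turns the commanded pose from where the row before left it; what a row does not reach is not made up. A row lasts 1/8 s, in which the tool goes at most 62.5 mm and 10.7 degrees, less where a joint would pass 70% of its speed; a pose out of reach is approached as far as the arm can. A call with a gripper value outside its range is refused whole. "hand" is the closure, from 0 (fully open) to 1 (shut), set as the call begins (left out, the last holds). The fingers move at their own pace and stop on an object; "newtons" is the grip in N (left out, the last holds). Time passes only in rows, so rows that do not move let the fingers close, or fill a call up. It gives the time, the measured TCP pose, the force, the opening and the grip force at its end, in the units of the state.
- r.read_state(): the state, without advancing time (a new reading comes with each control period).
- vision.camera(name): name is "scene" or "top" or "wrist"; returns a dict with "color" (420x560x3 uint8, red, green, blue), "intrinsics" (3x3 intrinsics, pixels), "R" (3x3) and "t" (3): a world point X has camera coordinates R X + t; the wrist camera has in their place "mount" (4x4, takes a point from camera to tool coordinates, whose origin is the TCP and whose axes are the flange's). Camera axes: x right, y down, z forward; pixel columns grow to the right and rows downward; lengths in m; the calibration is good to about 2 mm. A picture is of the moment at which its call begins: read the wrist's pose just before it. There is no depth.
- r.close_job(): hands the job in; it is judged then, once.
The state is a dict: "time": time; "joint_positions": joint angles; "joint_vel": joint speeds; "joint_torque": joint torques, N m; "ee_pos": TCP position; "eef_rot": TCP orientation; "ft_force": force on the tool from outside, world axes, zero at the start; "torque": the same for the moment, N m; "width": finger opening in m; "grip_force": force on a finger pad.
Only numpy, scipy, OpenCV 4.12 (cv2) and the standard library are available. Lean on these libraries where they do the work, as an engineer would, in place of code of your own. Each camera call takes 0.05 s, during which the arm holds its last target. There are 200 camera calls.

## Working session

There is one attempt and no reset: what is moved stays moved. The work goes in short steps, Python scripts to look and compute and a tool call to move; the robot and the scene stay as the last step left them, time stands still between calls to the robot, and variables do not carry over. Pictures are saved under pics/ and viewed, at most 10 in all, crops included, and the job is handed in when it is done.

Besides the shell and the picture viewer there is one more tool, called after "Call:" by a JSON object that holds its "api" and its "payload", one argument or row to a line. drive_tool: Moves the arm, as the interface text tells. Its arguments: {"type":"object","properties":{"series":{"type":"array"},"hand":{"type":"number"},"newtons":{"type":"number"}},"required":["series"]}

```bash
mkdir -p pics; ls; cat > h.py <<'E'
import numpy as np, cv2
from bench import r, vision
def ray(c,u,v):
    d=c['R'].T@np.linalg.inv(c['intrinsics'])@np.array([u,v,1.]); o=-c['R'].T@c['t']; return o,d
def onz(c,u,v,z):
    o,d=ray(c,u,v); return o+d*(z-o[2])/d[2]
def proj(c,X):
    p=c['intrinsics']@(c['R']@np.array(X,float)+c['t']); return p[:2]/p[2]
def cam(n):
    c=vision.camera(n)
    for k in('R','t','intrinsics'):
        if k in c: c[k]=np.array(c[k])
    return c
def save(c,f): cv2.imwrite('pics/'+f,cv2.cvtColor(np.array(c['color']),cv2.COLOR_RGB2BGR))
E
python3 - <<'E'
from h import *
import pickle
for n in('top','scene'):
    c=cam(n); save(c,n+'1.png'); pickle.dump(c,open(n+'1.pkl','wb'))
    print(n,-c['R'].T@c['t'],c['intrinsics'][0,0],c['R'][2])
s=r.read_state(); print(s['time'],s['ee_pos'],s['eef_rot'],s['width'])
E
```

```text
pics
top [0.26925012 0.20213391 1.29548843] 456.26809793764903 [ 0.20137012 -0.01601946 -0.97938422]
scene [-0.07471915 -0.72893196  0.68796775] 379.87190451018387 [ 0.4559007   0.75599583 -0.46970721]
0.1 [0.21819215 0.58532449 0.22984324] [ 1.77427670e-01  9.84133633e-01 -6.40201108e-04 -6.88157160e-05] 0.08681299041029897
```

View pics/top1.png

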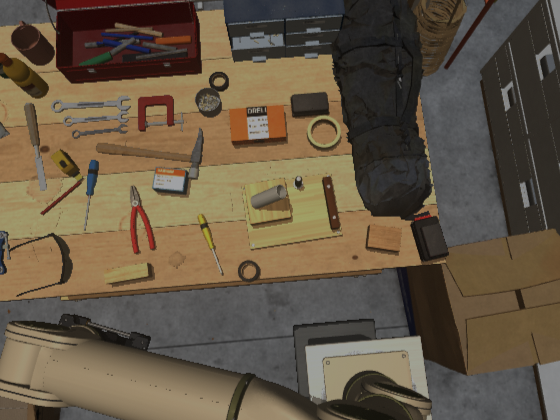

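View pics/scene1.png

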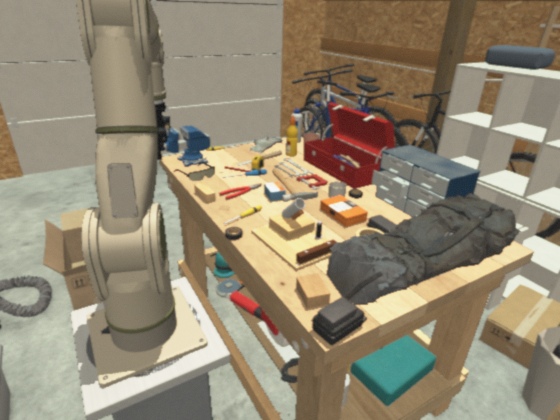

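The top view shows the board around (245-340, 178-248), the stand at (268, 202), the post at (298, 183), the fence at (331, 203) and the screwdriver at (210, 243). I'll zoom in for exact pixels.

```bash
python3 - <<'E'
import cv2
i=cv2.imread('pics/top1.png')[165:285,190:350]
cv2.imwrite('pics/crop1.png',cv2.resize(i,None,fx=5,fy=5,interpolation=cv2.INTER_CUBIC))
E
```

```text
(no output)
```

View pics/crop1.png

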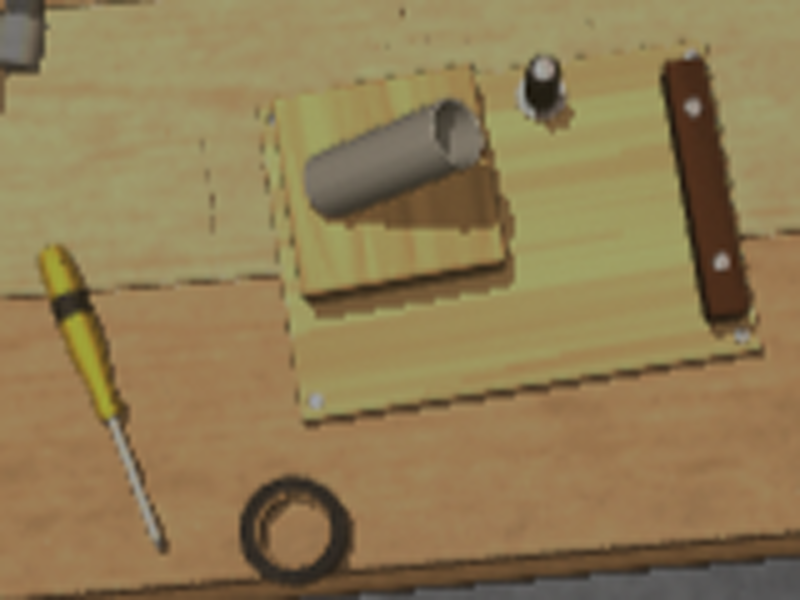

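The crop shows the slab top corners at (275,100), (470,67), (507,262) and (310,297). The post top is at (545,65), and the fence inner edge runs from (663,70) to (708,322). The screwdriver runs from its handle end at (50,250) to its tip at (162,548).

```bash
python3 - <<'E'
from h import *
import pickle
c=pickle.load(open('top1.pkl','rb'))
f=lambda x,y,z:onz(c,(x+.5)/5-.5+190,(y+.5)/5-.5+165,z)[:2]
B=[f(*p,.012) for p in((268,103),(705,45),(762,350),(307,422))]
S=[f(*p,.048) for p in((275,100),(470,67),(507,262),(310,297))]
P=f(545,65,.072);F=[f(*p,.042) for p in((663,70),(708,322))]
T=f(162,548,.006);H=f(50,250,.012)
for n,q in(('board',B),('slab',S),('fence',F)):
    q=np.array(q); e=np.roll(q,-1,0)-q
    print(n,q.round(4).tolist(),np.linalg.norm(e,axis=1).round(4),np.degrees(np.arctan2(e[:,1],e[:,0])).round(1),q.mean(0))
print('post',P,'tip',T,'hend',H,np.linalg.norm(T-H),'mid',(T+H)/2,np.degrees(np.arctan2(*(H-T)[::-1])))
# board fit
th=np.mean([np.arctan2(*(a-b)[::-1]) for a,b in((B[0],B[3]),(B[1],B[2]),(F[0],F[1]))])
R=np.array([[np.cos(th),-np.sin(th)],[np.sin(th),np.cos(th)]])
o1=np.mean(B,0)-R@[-.005,.044]; o2=P-R@[.068,.012]; o3=np.mean(F,0)-R@[-.005,-.058]
print('th',th,np.degrees(th),o1,o2,o3)
for n,z in(('tape',0.018),): print(n,f(297,530,z))
for l,p in dict(tubemouth=(460,133)).items(): print(l,f(*p,.012+.1147))
E
```

```text
board [[0.6112, 0.2945], [0.6244, 0.0381], [0.4431, 0.0247], [0.4241, 0.2849]] [0.2568 0.1819 0.2609 0.1874] [ -87.  -175.8   94.2    2.9] [0.52570043 0.16055396]
slab [[0.603, 0.2879], [0.6129, 0.1766], [0.4993, 0.1655], [0.4889, 0.2761]] [0.1117 0.1141 0.111  0.1147] [ -84.9 -174.4   95.4    5.9] [0.55103804 0.22651463]
fence [[0.6035, 0.0673], [0.4572, 0.057]] [0.1467 0.1467] [-176.    4.] [0.53033228 0.06214321]
post [0.60391251 0.13548224] tip [0.36103136 0.37122347] hend [0.53509254 0.42473391] 0.18210069105361779 mid [0.44806195 0.39797869] 17.088641449378436
th 0.06497160124469697 3.7225985395280627 [0.53354662 0.11697142] [0.53683509 0.1190926 ] [0.53155603 0.12034546]
tape [0.36373822 0.29426587]
tubemouth [0.55578834 0.18647793]
```

Call:
{"api": "drive_tool", "payload": {
  "series": [
    [[2.85, -2.6, -1.0], -6.4],
    [[2.85, -2.6, -1.0], -6.4],
    [[2.85, -2.6, -1.0], -6.4],
    [[2.85, -2.6, -1.0], -6.4],
    [[2.85, -2.6, -1.0], -6.4],
    [[2.85, -2.6, -1.0], -6.4],
    [[2.85, -2.6, -1.0], -6.4],
    [[2.85, -2.6, -1.0], -6.4],
    [[2.85, -2.6, -1.0], -6.4],
    [[2.85, -2.6, -1.0], -6.4]
  ],
  "hand": 1,
  "newtons": 20
}}

```text
time: 1.35
ee_pos: [0.5048, 0.3239, 0.1299]
eef_rot: [0.674, 0.738, 0.0, 0.0]
ft_force: [0.2, 0.9, -0.2]
width: 0.0018
grip_force: 0.0
```

Call:
{"api": "drive_tool", "payload": {
  "series": [
    [[0, 0, -4.6], 0],
    [[0, 0, -4.6], 0],
    [[0.1, -1.6, 0], 0],
    [[0.1, -1.6, 0], 0],
    [[0.1, -1.0, 0], 2],
    [[0.1, -1.0, 0], 5],
    [[0.1, -1.0, 0], 5],
    [[0.1, -1.0, 0], 5],
    [[0.1, -1.0, 0], 5],
    [[0, 0, 0], 0]
  ]
}}

```text
time: 2.6
ee_pos: [0.5072, 0.2483, 0.0408]
eef_rot: [0.517, 0.856, 0.002, -0.003]
ft_force: [-16.9, 15.3, 5.4]
width: 0.0007
grip_force: 10.0
```

```bash
python3 - <<'E'
from h import *
import pickle
c=cam('top'); pickle.dump(c,open('top2.pkl','wb'));save(c,'top2.png')
i=cv2.imread('pics/top2.png')[140:270,190:360]
cv2.imwrite('pics/crop2.png',cv2.resize(i,None,fx=4,fy=4,interpolation=cv2.INTER_CUBIC))
w=vision.camera('wrist'); save(w,'wrist2.png'); print(w['mount'])
E
```

```text
[[-3.34785862e-04 -9.65451268e-01 -2.60583456e-01  7.03609688e-02]
 [ 9.99999170e-01 -6.47415981e-04  1.11389648e-03  5.09017534e-04]
 [-1.24411867e-03 -2.60582867e-01  9.65450683e-01 -1.53534821e-01]
 [ 0.00000000e+00  0.00000000e+00  0.00000000e+00  1.00000000e+00]]
```

View pics/crop2.png

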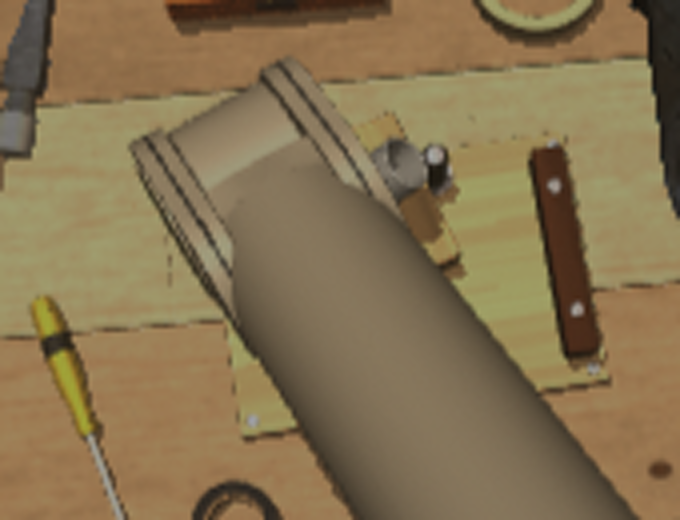

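The arm covers most of the slab. Its +x top edge shows from about (392,112) to (462,250) in the crop, touching or nearly touching the post at (436,165).

```bash
cat >> h.py <<'E'
O=np.array([.534,.119]);TH=np.radians(4.0)
def tob(p):
    d=np.array(p)[:2]-O; return np.array([np.cos(TH)*d[0]+np.sin(TH)*d[1],-np.sin(TH)*d[0]+np.cos(TH)*d[1]])*1000
E
python3 - <<'E'
from h import *
import pickle
c=pickle.load(open('top2.pkl','rb'))
f=lambda x,y,z:onz(c,(x+.5)/4-.5+190,(y+.5)/4-.5+140,z)[:2]
a,b=f(392,112,.048),f(462,250,.048)
A,B=tob(a),tob(b); e=A-B; L=np.hypot(*e); n=np.array([e[1],-e[0]])/L
print(A,B,L,'stand x ang (board)',np.degrees(np.arctan2(n[1],n[0])),'centre',(A+B)/2-58*n,'post',tob(f(436,153,.072)))
s=r.read_state(); print(tob(s['ee_pos']),s['ee_pos'],s['ft_force'])
d=np.array([68,12])-A; print('post rel: dist to face',((np.array([68,12])-B)@n),'stand y',(np.array([68,12])-(A+B)/2)@e/L)
E
```

```text
[111.1519718   35.93945616] [4.37025109 3.13252221] 111.70779200126493 stand x ang (board) -72.9212823756627 centre [40.72736532 74.97831501] post [70.10104216 11.62316692]
[-17.66868371 130.84929845] [0.50724677 0.24829805 0.04079949] [-17.14788531  14.63796272   5.14024916]
post rel: dist to face 10.210679238791151 stand y 7.574166702238341
```

Call:
{"api": "drive_tool", "payload": {
  "series": [
    [[-0.6, -0.8, 0], 4],
    [[-0.6, -0.8, 0], 4],
    [[-0.6, -0.8, 0], 4],
    [[-0.55, -1.0, 0], 5],
    [[-0.55, -1.0, 0], 5],
    [[-0.55, -1.0, 0], 5],
    [[-0.3, -1.1, 0], 5],
    [[-0.3, -1.1, 0], 5],
    [[-0.3, -1.1, 0], 5],
    [[0, 0, 0], 0]
  ]
}}

```text
time: 3.95
ee_pos: [0.4606, 0.1601, 0.0404]
eef_rot: [0.176, 0.984, 0.001, -0.005]
ft_force: [-35.9, 14.4, 26.6]
width: 0.0003
grip_force: 19.7
```

```bash
python3 - <<'E'
from h import *
import pickle
s=r.read_state(); print(tob(s['ee_pos']))
c=cam('top'); pickle.dump(c,open('top3.pkl','wb'));save(c,'top3.png')
i=cv2.imread('pics/top3.png')[140:270,190:360]
cv2.imwrite('pics/crop3.png',cv2.resize(i,None,fx=4,fy=4,interpolation=cv2.INTER_CUBIC))
E
```

```text
[-70.38438134  46.14837399]
```

View pics/crop3.png

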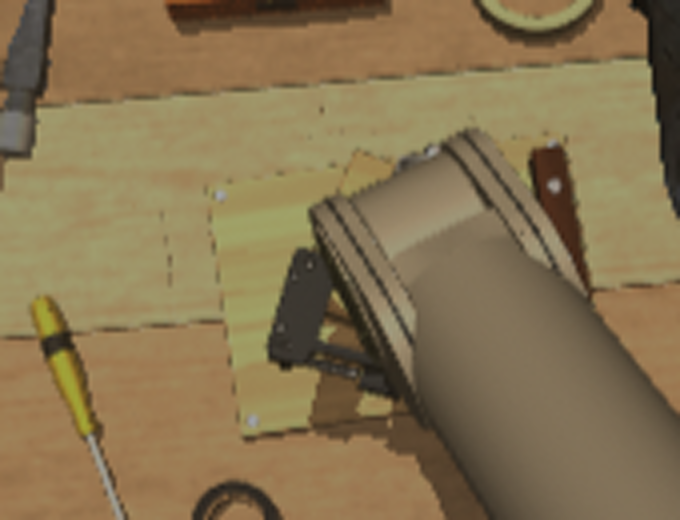

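The arm hides most of the slab, but its far-left top corner is visible at (360,152). I'll work out the angle from that corner and the contact with the post.

```bash
python3 - <<'E'
from h import *
import pickle
c=pickle.load(open('top3.pkl','rb'))
A=tob(onz(c,(360.5)/4-.5+190,(152.5)/4-.5+140,.048))
v=A-np.array([68,12]); d=np.hypot(*v)
# v = -10 n + s*ny ; ny=rot90(n)
s=np.sqrt(d*d-100); th=np.arctan2(v[1],v[0])-np.arctan2(s,-10)
n=np.array([np.cos(th),np.sin(th)]);ny=np.array([-n[1],n[0]])
C=A-58*n-58*ny
st=r.read_state();F=tob(st['ee_pos'])
print(A,'ang',np.degrees(th),'ys',58-s,'centre',C,'finger in stand',(F-C)@n,(F-C)@ny,st['ft_force'],st['torque'])
E
```

```text
[85.5554751  62.88617473] ang -29.740340431891315 ys 5.107680285564051 centre [ 6.42302512 41.29785936] finger in stand -69.13753768027875 -33.852503188917986 [-37.00187224  14.16215813  26.96670259] [ 2.86585974  8.1587655  -0.24168213]
```

Call:
{"api": "drive_tool", "payload": {
  "series": [
    [[-0.4, -1.0, 0], 4],
    [[-0.1, -1.1, 0], 4],
    [[0, -1.1, 0], 4],
    [[0.1, -1.1, 0], 4],
    [[0.2, -1.1, 0], 4],
    [[0.2, -1.1, 0], 4],
    [[0, 0, 0], 0],
    [[0, 0, 0], 0],
    [[0, 0, 0], 0],
    [[0, 0, 0], 0]
  ]
}}

```text
time: 5.25
ee_pos: [0.4671, 0.092, 0.0388]
eef_rot: [-0.031, 1.0, 0.0, 0.0]
ft_force: [0.3, -0.3, 0.1]
width: 0.0005
grip_force: 0.0
```

```bash
python3 - <<'E'
from h import *
s=r.read_state(); print(tob(s['ee_pos']))
E
```

```text
[-68.64158438 -22.25320319]
```

Call:
{"api": "drive_tool", "payload": {
  "series": [
    [[-3, 0, 1], 0],
    [[0, 0, 5], -10],
    [[0, 3, 4], -10],
    [[1, 3, 2], -10],
    [[1.5, 2, 0], -10],
    [[1.5, 2, 0], -10],
    [[1.5, 2, 0], -10],
    [[1.5, 0.2, 0], -10],
    [[1, 0, 0], -10],
    [[1, 0, -4], -10]
  ]
}}

```text
time: 6.5
ee_pos: [0.5292, 0.215, 0.1207]
eef_rot: [0.687, 0.727, 0.003, 0.001]
ft_force: [0.3, -0.1, 0.2]
width: 0.0004
grip_force: 0.0
```

```bash
python3 - <<'E'
from h import *
import pickle
s=r.read_state(); print(tob(s['ee_pos']))
c=cam('top'); pickle.dump(c,open('top4.pkl','wb'));save(c,'top4.png')
w=vision.camera('wrist'); save(w,'wrist4.png')
i=cv2.imread('pics/top4.png')[140:270,190:360]
a=cv2.resize(i,(520,398),interpolation=cv2.INTER_CUBIC)
b=cv2.resize(cv2.imread('pics/wrist4.png'),(280,210)); o=np.zeros((398,800,3),np.uint8); o[:,:520]=a; o[:210,520:]=b
cv2.imwrite('pics/crop4.png',o)
E
```

```text
[ 1.88743529 96.05732535]
```

View pics/crop4.png

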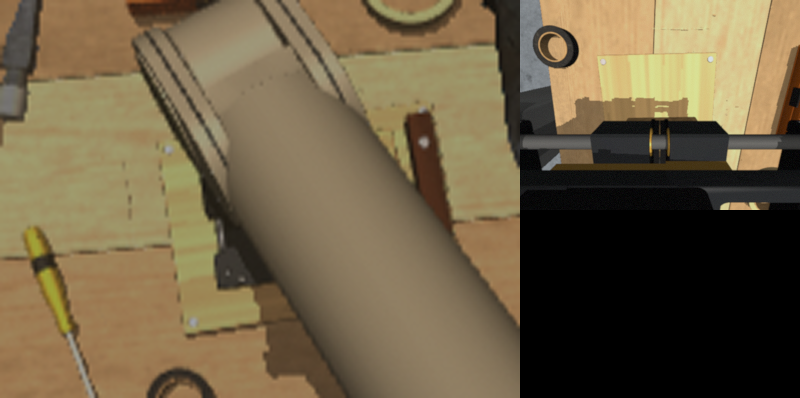

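Call:
{"api": "drive_tool", "payload": {
  "series": [
    [[0, 0, -4.1], 0],
    [[0, 0, -4.1], 0],
    [[0.05, -0.8, 0], 0],
    [[0.05, -0.6, 0], 0],
    [[0.05, -0.5, 0], 0],
    [[0.05, -0.5, 0], 0],
    [[0.05, -0.5, 0], 0],
    [[0, -0.3, 0], 0],
    [[0, 0, 0], 0],
    [[0, 0, 0], 0]
  ]
}}

```text
time: 7.85
ee_pos: [0.528, 0.1889, 0.0389]
eef_rot: [0.682, 0.731, 0.003, -0.003]
ft_force: [-6.2, 21.8, -7.4]
width: 0.0004
grip_force: 11.3
```

```bash
python3 - <<'E'
from h import *
s=r.read_state(); print(tob(s['ee_pos']),s['ft_force'])
E
```

```text
[-1.11564344 70.1520297 ] [-6.21765174 21.80604479 -7.42765142]
```

Call:
{"api": "drive_tool", "payload": {
  "series": [
    [[0, 2, 1], 0],
    [[0, 0, 5], 10],
    [[-3, 0, 3], 10],
    [[-3, -1, 0], 10],
    [[-2.5, -2, 0], 10],
    [[0, -2.5, 0], 10],
    [[0, -2.5, 0], 10],
    [[0, -2.4, 0], 10],
    [[0, 0, -4], 10],
    [[0, 0, -5], 10]
  ]
}}

```text
time: 9.1
ee_pos: [0.4472, 0.0977, 0.039]
eef_rot: [-0.034, 0.999, 0.001, 0.003]
ft_force: [1.4, 0.5, 0.3]
width: 0.0005
grip_force: 0.0
```

Call:
{"api": "drive_tool", "payload": {
  "series": [
    [[0.8, 0.05, 0], 0],
    [[0.6, 0.05, 0], 0],
    [[0.4, 0.03, 0], 0],
    [[0.4, 0.03, 0], 0],
    [[0.4, 0.03, 0], 0],
    [[0.3, 0, 0], 0],
    [[0, 0, 0], 0],
    [[0, 0, 0], 0],
    [[0, 0, 0], 0],
    [[0, 0, 0], 0]
  ]
}}

```text
time: 10.35
ee_pos: [0.4677, 0.0994, 0.0359]
eef_rot: [-0.031, 0.999, -0.001, -0.006]
ft_force: [-26.6, -1.4, 19.7]
width: 0.0007
grip_force: 13.0
```

```bash
python3 - <<'E'
from h import *
s=r.read_state(); print(tob(s['ee_pos']),s['ft_force'])
E
```

```text
[-67.52285917 -14.9156813 ] [-26.61776922  -1.38094322  19.74079016]
```

Call:
{"api": "drive_tool", "payload": {
  "series": [
    [[-3, 0, 1], 0],
    [[0, 0, 5], -10],
    [[0, 3, 4], -10],
    [[1, 3, 0], -10],
    [[1.6, 2, 0], -10],
    [[1.5, 2, 0], -10],
    [[1.5, 1.5, 0], -10],
    [[1.5, 0, 0], -10],
    [[1.5, 0, -3], -10],
    [[1, 0, -7], -10]
  ]
}}

```text
time: 11.6
ee_pos: [0.5412, 0.2157, 0.0466]
eef_rot: [0.687, 0.726, 0.003, 0.001]
ft_force: [0.2, 0.5, -0.8]
width: 0.0004
grip_force: 0.0
```

Call:
{"api": "drive_tool", "payload": {
  "series": [
    [[0, -0.8, 0], 0],
    [[0.05, -0.5, 0], 0],
    [[0.05, -0.5, 0], 0],
    [[0.05, -0.5, 0], 0],
    [[0.05, -0.4, 0], 0],
    [[0, -0.4, 0], 0],
    [[0, 0, 0], 0],
    [[0, 0, 0], 0],
    [[0, 0, 0], 0],
    [[0, 0, 0], 0]
  ]
}}

```text
time: 12.85
ee_pos: [0.5405, 0.1899, 0.0464]
eef_rot: [0.683, 0.73, 0.004, -0.001]
ft_force: [0.7, 16.9, 0.2]
width: 0.0006
grip_force: 8.7
```

```bash
python3 - <<'E'
from h import *
s=r.read_state(); print(tob(s['ee_pos']),s['ft_force'])
E
```

```text
[11.46702223 70.26751509] [ 0.69694869 16.88671642  0.21052246]
```

Call:
{"api": "drive_tool", "payload": {
  "series": [
    [[0, 2, 1], 10.3],
    [[0, 0, 5], 10.3],
    [[0, 2, 5], 10.3],
    [[-0.4, 3.25, 0], 10.3],
    [[-0.4, 3.25, 0], 10.3],
    [[-0.4, 3.25, 0], 10.3],
    [[-0.4, 3.25, 0], 10.3],
    [[-0.4, 3.25, 0], 10.3],
    [[-0.3, 3.25, 0], 10.3],
    [[0, 0, 0], 10.3]
  ],
  "hand": 0.35
}}

```text
time: 14.1
ee_pos: [0.5155, 0.4216, 0.155]
eef_rot: [-0.149, 0.989, 0.001, -0.0]
ft_force: [1.4, -0.0, 0.0]
width: 0.0566
grip_force: 0.0
```

```bash
python3 - <<'E'
from h import *
import pickle
from scipy.spatial.transform import Rotation as Ro
s=r.read_state(); print(s['joint_positions'])
w=vision.camera('wrist'); save(w,'wrist5.png')
c=cam('top'); pickle.dump(c,open('top5.pkl','wb'));save(c,'top5.png')
a=cv2.resize(cv2.imread('pics/top5.png')[155:255,235:345],(440,400),interpolation=cv2.INTER_CUBIC)
b=cv2.resize(cv2.imread('pics/wrist5.png'),(360,270)); o=np.zeros((400,800,3),np.uint8); o[:,:440]=a; o[:270,440:]=b
cv2.imwrite('pics/crop5.png',o)
# screwdriver yellow in wrist image -> world via mount
T=np.eye(4);T[:3,:3]=Ro.from_quat(s['eef_rot']).as_matrix();T[:3,3]=s['ee_pos']
M=T@np.array(w['mount']);K=np.array(w['intrinsics'])
hsv=cv2.cvtColor(np.array(w['color']),cv2.COLOR_RGB2HSV)
m=cv2.inRange(hsv,(22,150,80),(34,255,255)); n,l,st,ce=cv2.connectedComponentsWithStats(m)
k=1+np.argmax(st[1:,4]); print(st[k],n)
ys,xs=np.where(l==k); d=(M[:3,:3]@np.linalg.inv(K)@np.array([xs,ys,np.ones_like(xs)]))
P=M[:3,3:]+d*(.012-M[2,3])/d[2]; mu=P[:2].mean(1); u=np.linalg.svd(np.cov(P[:2]))[0][:,0]
u*=np.sign(u[0]); t=(P[:2].T-mu)@u; print(mu,np.degrees(np.arctan2(u[1],u[0])),'ends',mu+u*t.min(),mu+u*t.max())
E
```

```text
[-0.60863923  0.47498935 -0.19862846  1.42950023  0.09365193  1.24569148
  1.05439496]
[ 266  109   22   70 1206] 22
[0.46899073 0.40471669] 16.95195312117169 ends [0.43775732 0.39519631] [0.49707197 0.41327624]
```

View pics/crop5.png

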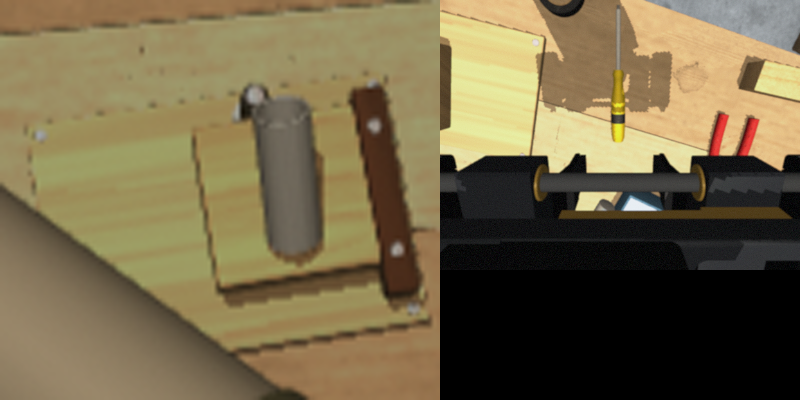

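The stand is home: its edge is parallel to the fence with no visible gap, and the post is at its far face. The wrist view confirms the screwdriver at 17° with its handle start at (.438, .395). Next is the grasp.

Call:
{"api": "drive_tool", "payload": {
  "series": [
    [[0.4, -0.2, -4.8], 0],
    [[0, 0, -4.8], 0],
    [[0, 0, -4.0], 0],
    [[0, 0, -0.7], 0],
    [[0, 0, 0], 0],
    [[0, 0, 0], 0],
    [[0, 0, 0], 0],
    [[0, 0, 0], 0],
    [[0, 0, 0], 0],
    [[0, 0, 0], 0]
  ],
  "newtons": 10
}}

```text
time: 15.45
ee_pos: [0.5211, 0.4166, 0.0117]
eef_rot: [-0.144, 0.99, 0.0, -0.0]
ft_force: [0.6, -0.8, -0.3]
width: 0.0565
grip_force: 0.0
```

Call:
{"api": "drive_tool", "payload": {
  "series": [
    [[0, 0, 0], 0],
    [[0, 0, 0], 0],
    [[0, 0, 0], 0],
    [[0, 0, 0], 0],
    [[0, 0, 0], 0],
    [[0, 0, 0], 0],
    [[0, 0, 0], 0],
    [[0, 0, 0.5], 0],
    [[0, 0, 0.5], 0],
    [[0, 0, 0.5], 0]
  ],
  "hand": 1,
  "newtons": 6
}}

```text
time: 16.7
ee_pos: [0.5212, 0.4166, 0.0272]
eef_rot: [-0.144, 0.99, 0.0, 0.0]
ft_force: [-0.4, 0.4, -1.1]
width: 0.0207
grip_force: 5.9
```

Call:
{"api": "drive_tool", "payload": {
  "series": [
    [[0, 0, 1], 0],
    [[-0.1, 0, 1], 0],
    [[-0.2, -0.1, 1], 0],
    [[-0.3, -0.1, 1], 0],
    [[-0.4, -0.1, 1], 0],
    [[-0.5, -0.2, 1], 0],
    [[-0.6, -0.2, 1], 0],
    [[-0.7, -0.2, 1], 0],
    [[-0.8, -0.2, 1], 0],
    [[-0.8, -0.3, 0.8], 0]
  ],
  "newtons": 3
}}

```text
time: 17.95
ee_pos: [0.4765, 0.4025, 0.1254]
eef_rot: [-0.144, 0.99, 0.0, 0.0]
ft_force: [0.6, -0.1, -0.9]
width: 0.0199
grip_force: 3.0
```

```bash
python3 - <<'E'
from h import *
import pickle
c=cam('top'); pickle.dump(c,open('top6.pkl','wb'));save(c,'top6.png')
d=cam('scene'); pickle.dump(d,open('scene6.pkl','wb'));save(d,'scene6.png')
w=vision.camera('wrist'); save(w,'wrist6.png')
o=np.zeros((400,800,3),np.uint8)
o[:,:400]=cv2.resize(cv2.imread('pics/scene6.png')[170:250,195:275],(400,400),interpolation=cv2.INTER_CUBIC)
o[:300,400:]=cv2.resize(cv2.imread('pics/wrist6.png'),(400,300))
cv2.imwrite('pics/crop6.png',o)
s=r.read_state();print(s['ee_pos'],s['width'],s['ft_force'])
E
```

```text
[0.47699777 0.4027025  0.12533312] 0.019861385814186717 [ 0.49457968 -0.9203667  -1.2650451 ]
```

View pics/crop6.png

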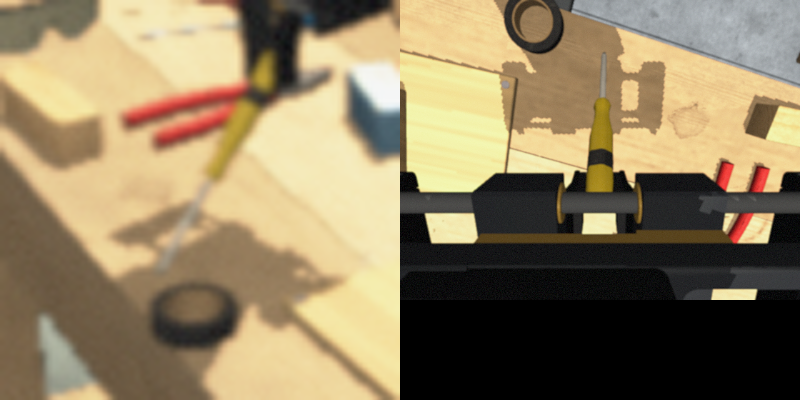

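The screwdriver has pivoted and hangs at a slant, handle up and away. The tip is at scene crop (163,268) and wrist crop (603,53); I'll triangulate it.

```bash
cat >> h.py <<'E'
from scipy.spatial.transform import Rotation as Ro
def wray(w,s,u,v):
    T=np.eye(4);T[:3,:3]=Ro.from_quat(s['eef_rot']).as_matrix();T[:3,3]=s['ee_pos']
    M=T@np.array(w['mount']); return M[:3,3],M[:3,:3]@np.linalg.inv(np.array(w['intrinsics']))@np.array([u,v,1.])
def tri(a,b):
    (o,d),(p,e)=a,b; A=np.stack([d,-e],1); k=np.linalg.lstsq(A,p-o,rcond=None)[0]; x,y=o+d*k[0],p+e*k[1]; return (x+y)/2,np.linalg.norm(x-y)
E
python3 - <<'E'
from h import *
import pickle
d=pickle.load(open('scene6.pkl','rb')); w=vision.camera('wrist'); s=r.read_state()
x,g=tri(ray(d,163.5/5-.5+195,268.5/5-.5+170),wray(w,s,203.5*1.4-.5,53.5*1.4-.5))
G=np.array(s['ee_pos'])+[0,0,.011]; v=G-x; print('tip',x,'gap',g,'grip',G,'len',np.linalg.norm(v),'pitch',np.degrees(np.arctan2(v[2],np.hypot(*v[:2]))),'yaw',np.degrees(np.arctan2(v[1],v[0])))
th=np.radians(4); u=np.array([np.cos(th),np.sin(th)])
mouth=np.r_[O+u*.0407,.1267]; ax=np.r_[u,1]/2**.5
for L in(.185,.175,.163,.13,.1): print(L,'grip when tip at',L,(mouth-ax*(.1-0)+ax*L))
E
```

```text
tip [0.37310053 0.37558971 0.00444516] gap 4.6359033555195976e-05 grip [0.47729452 0.4025517  0.13591493] len 0.1699047833947406 pitch 50.69500503715984 yaw 14.508036111557843
0.185 grip when tip at 0.185 [0.63455852 0.12603174 0.18680408]
0.175 grip when tip at 0.175 [0.62750468 0.12553848 0.17973301]
0.163 grip when tip at 0.163 [0.61904007 0.12494658 0.17124773]
0.13 grip when tip at 0.13 [0.59576239 0.12331885 0.1479132 ]
0.1 grip when tip at 0.1 [0.57460086 0.12183909 0.1267    ]
```

Call:
{"api": "drive_tool", "payload": {
  "series": [
    [[0, 0, 0], 0],
    [[0, 0, 0], 0],
    [[0, 0, 3], 0],
    [[0, 0, 5], -2],
    [[0, 0, 5], -2],
    [[1.5, -2, 5], -2],
    [[3, -4, 0], -2],
    [[3, -4, 0], -2],
    [[3, -4, 0], -2],
    [[3, -4, 0], 0]
  ],
  "newtons": 45
}}

```text
time: 19.4
ee_pos: [0.6129, 0.2212, 0.3043]
eef_rot: [-0.04, 0.999, -0.0, -0.0]
ft_force: [0.2, -0.2, -0.9]
width: 0.0182
grip_force: 44.8
```

Call:
{"api": "drive_tool", "payload": {
  "series": [
    [[3, -4, 0], 0],
    [[2.5, -3, 0], 0],
    [[2.5, -2.3, 0], 0],
    [[0, 0, 0], 0],
    [[0, 0, 0], 0],
    [[0, 0, 0], 0],
    [[0, 0, 0], 0],
    [[0, 0, 0], 0],
    [[0, 0, 0], 0],
    [[0, 0, 0], 0]
  ]
}}

```text
time: 20.65
ee_pos: [0.6921, 0.1296, 0.3047]
eef_rot: [-0.04, 0.999, 0.0, -0.0]
ft_force: [0.7, 0.1, -1.3]
width: 0.0182
grip_force: 44.8
```

```bash
python3 - <<'E'
from h import *
import pickle
s=r.read_state();print(s['ee_pos'],s['width'],s['ft_force'])
d=cam('scene'); pickle.dump(d,open('scene7.pkl','wb'));save(d,'scene7.png')
w=vision.camera('wrist'); save(w,'wrist7.png')
o=np.zeros((500,800,3),np.uint8)
o[:,:400]=cv2.resize(cv2.imread('pics/scene7.png')[150:250,270:350],(400,500),interpolation=cv2.INTER_CUBIC)
o[:300,400:]=cv2.resize(cv2.imread('pics/wrist7.png'),(400,300))
cv2.imwrite('pics/crop7.png',o)
th=np.radians(4); u=np.array([np.cos(th),np.sin(th)]); print('expected mouth px scene',proj(d,np.r_[O+u*.0407,.1267]))
E
```

```text
[0.69211119 0.12958223 0.30471137] 0.01820961409616975 [ 0.69666902  0.06856624 -1.25066082]
expected mouth px scene [316.66531273 210.34721686]
```

View pics/crop7.png

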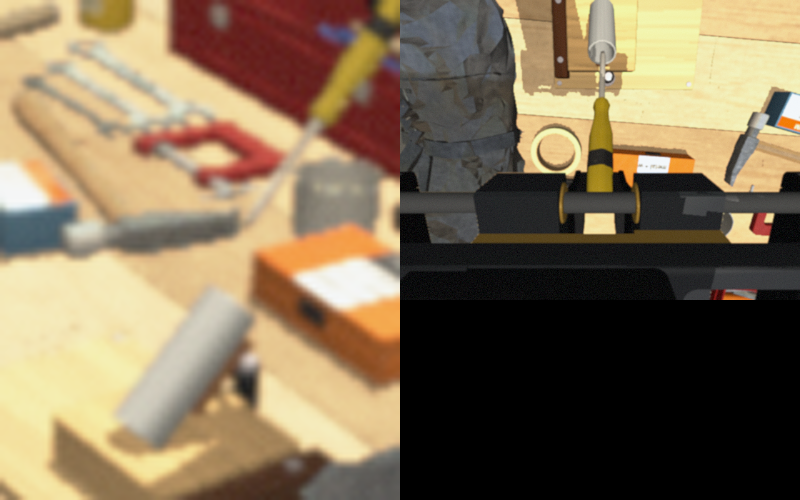

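The tip is at scene crop (245,222), with the tube mouth at about (233,303) as predicted. In the wrist view the shaft lines up with the tube, at x ≈ 601 of the crop.

```bash
python3 - <<'E'
from h import *
import pickle
d=pickle.load(open('scene7.pkl','rb')); w=vision.camera('wrist'); s=r.read_state()
x,g=tri(ray(d,245.5/5-.5+270,222.5/5-.5+150),wray(w,s,201.5*1.4-.5,51*1.4-.5))
G=np.array(s['ee_pos'])+[0,0,.011]; v=G-x; print('tip',x,'gap',g,'len',np.linalg.norm(v),'pitch',np.degrees(np.arctan2(v[2],np.hypot(*v[:2]))),'yaw',np.degrees(np.arctan2(v[1],v[0])))
hsv=cv2.cvtColor(np.array(w['color']),cv2.COLOR_RGB2HSV)
th=np.radians(4); u=np.array([np.cos(th),np.sin(th)]); m=np.r_[O+u*.0407,.1267]; print('mouth',m,'tip-mouth',x-m)
# check mouth in wrist crop coords
T=np.eye(4);T[:3,:3]=Ro.from_quat(s['eef_rot']).as_matrix();T[:3,3]=s['ee_pos'];M=np.linalg.inv(T@np.array(w['mount']))
p=np.array(w['intrinsics'])@(M@np.r_[m,1])[:3];print(p[:2]/p[2]/1.4+[400,0])
E
```

```text
tip [0.58050477 0.12367238 0.18158563] gap 0.0033824268651564595 len 0.1745939710673171 pitch 50.19264633006559 yaw 3.0191891694835635
mouth [0.57460086 0.12183909 0.1267    ] tip-mouth [0.00590392 0.00183329 0.05488563]
[600.67448307  51.21648936]
```

Call:
{"api": "drive_tool", "payload": {
  "series": [
    [[0, -0.05, -2.5], 0],
    [[0, -0.05, -2.4], 0],
    [[0, 0, 0], 0],
    [[-0.6, -0.04, -0.6], 0],
    [[-0.6, -0.04, -0.6], 0],
    [[-0.6, -0.04, -0.6], 0],
    [[-0.6, -0.04, -0.6], 0],
    [[-0.6, -0.04, -0.6], 0],
    [[-0.6, -0.04, -0.6], 0],
    [[-0.6, -0.04, -0.6], 0]
  ]
}}

```text
time: 22.05
ee_pos: [0.6497, 0.1257, 0.2133]
eef_rot: [-0.04, 0.999, 0.0, -0.0]
ft_force: [0.8, -1.0, -0.9]
width: 0.0183
grip_force: 44.8
```

Call:
{"api": "drive_tool", "payload": {
  "series": [
    [[0, 0, 0], 0],
    [[0, 0, 0], 0],
    [[0, 0, 0], 0],
    [[0, 0, 0], 0],
    [[0, 0, 0], 0],
    [[0, 0, 0], 0],
    [[0, 0, 0], 0],
    [[0, 0, 0], 0],
    [[0, 0, 0], 0],
    [[0, 0, 0], 0]
  ],
  "newtons": 6
}}

```text
time: 23.3
ee_pos: [0.6501, 0.1258, 0.2137]
eef_rot: [-0.04, 0.999, 0.0, -0.0]
ft_force: [-0.4, 0.2, -1.0]
width: 0.0193
grip_force: 6.0
```

Call:
{"api": "drive_tool", "payload": {
  "series": [
    [[-0.25, 0, -0.5], 0],
    [[-0.25, 0, -0.5], 0],
    [[-0.25, 0, -0.55], 0],
    [[-0.3, 0, -0.55], 0],
    [[-0.3, 0, -0.6], 0],
    [[-0.3, -0.05, -0.6], 0],
    [[-0.3, 0, -0.55], 0],
    [[-0.3, 0, -0.5], 0],
    [[0, 0, 0], 0],
    [[0, 0, 0], 0]
  ],
  "newtons": 5
}}

```text
time: 24.55
ee_pos: [0.6276, 0.1253, 0.1703]
eef_rot: [-0.04, 0.999, 0.0, -0.0]
ft_force: [-0.6, -0.5, 0.1]
width: 0.0193
grip_force: 5.0
```

```bash
python3 - <<'E'
from h import *
import pickle
s=r.read_state();print(s['ee_pos'],s['width'],s['ft_force'])
d=cam('scene'); pickle.dump(d,open('scene8.pkl','wb'));save(d,'scene8.png')
w=vision.camera('wrist'); save(w,'wrist8.png')
o=np.zeros((500,800,3),np.uint8)
o[:,:400]=cv2.resize(cv2.imread('pics/scene8.png')[150:250,270:350],(400,500),interpolation=cv2.INTER_CUBIC)
o[:300,400:]=cv2.resize(cv2.imread('pics/wrist8.png'),(400,300))
cv2.imwrite('pics/crop8.png',o)
E
```

```text
[0.62764418 0.12525615 0.1702874 ] 0.019295874867709777 [-0.64259457 -0.53063941  0.06103912]
```

View pics/crop8.png

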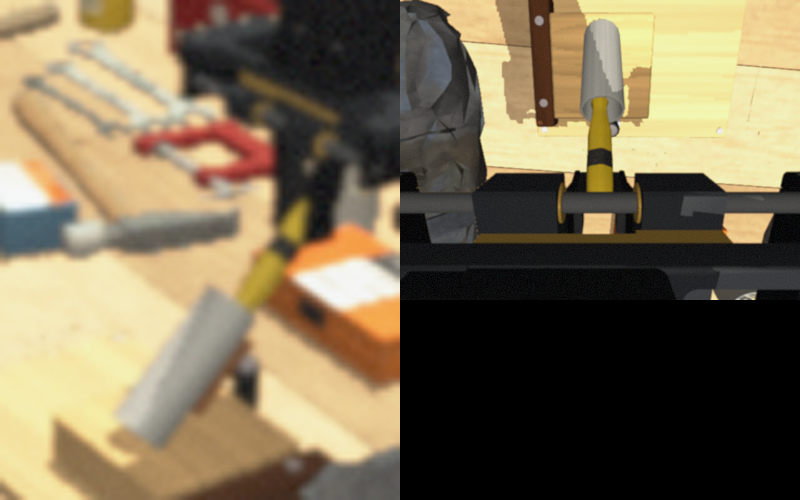

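The screwdriver is well inside the tube, with about 75 mm of handle showing from the mouth at (245,300), and the forces are small. I'll advance a little more and release.

Call:
{"api": "drive_tool", "payload": {
  "series": [
    [[-0.2, 0, -0.2], 0],
    [[-0.2, 0, -0.2], 0],
    [[0, 0, 0], 0],
    [[0, 0, 0], 0],
    [[0, 0, 0], 0],
    [[0, 0, 0], 0],
    [[0, 0, 0], 0],
    [[0, 0, 0], 0],
    [[0, 0, 0], 0],
    [[0, 0, 0], 0]
  ],
  "newtons": 3
}}

```text
time: 25.9
ee_pos: [0.6237, 0.1253, 0.1662]
eef_rot: [-0.04, 0.999, 0.0, 0.0]
ft_force: [4.0, 0.1, 3.2]
width: 0.0196
grip_force: 3.0
```

Call:
{"api": "drive_tool", "payload": {
  "series": [
    [[0, 0, 0], 0],
    [[0, 0, 0], 0],
    [[0, 0, 0], 0],
    [[0, 0, 0], 0],
    [[0, 0, 0], 0],
    [[0, 0, 0], 0],
    [[0, 0, 1], 0],
    [[0, 0, 2], 0],
    [[0, 0, 3], 0],
    [[0, 0, 4], 0]
  ],
  "hand": 0.4
}}

```text
time: 27.15
ee_pos: [0.6233, 0.1251, 0.2673]
eef_rot: [-0.04, 0.999, -0.0, -0.0]
ft_force: [0.2, 0.0, 0.1]
width: 0.0519
grip_force: 0.0
```

Call:
{"api": "drive_tool", "payload": {
  "series": [
    [[0, 2, 3], 0],
    [[0, 4, 3], 0],
    [[0, 5, 0], 0],
    [[0, 5, 0], 0],
    [[0, 5, 0], 0],
    [[0, 5, 0], 0],
    [[0, 0, 0], 0],
    [[0, 0, 0], 0],
    [[0, 0, 0], 0],
    [[0, 0, 0], 0]
  ]
}}

```text
time: 28.4
ee_pos: [0.6241, 0.3841, 0.3269]
eef_rot: [-0.039, 0.999, 0.0, 0.0]
ft_force: [0.6, -0.3, -0.4]
width: 0.0526
grip_force: 0.0
```

```bash
python3 - <<'E'
from h import *
import pickle
s=r.read_state();print(s['ee_pos'],s['width'],s['ft_force'])
d=cam('scene'); pickle.dump(d,open('scene9.pkl','wb'));save(d,'scene9.png')
c=cam('top'); pickle.dump(c,open('top9.pkl','wb'));save(c,'top9.png')
o=np.zeros((500,800,3),np.uint8)
o[:,:400]=cv2.resize(cv2.imread('pics/scene9.png')[150:250,270:350],(400,500),interpolation=cv2.INTER_CUBIC)
o[:400,400:]=cv2.resize(cv2.imread('pics/top9.png')[155:255,245:345],(400,400),interpolation=cv2.INTER_CUBIC)
cv2.imwrite('pics/crop9.png',o)
E
```

```text
[0.62407941 0.38410783 0.32688284] 0.05259846998427497 [ 0.55840573 -0.3274879  -0.3547189 ]
```

View pics/crop9.png

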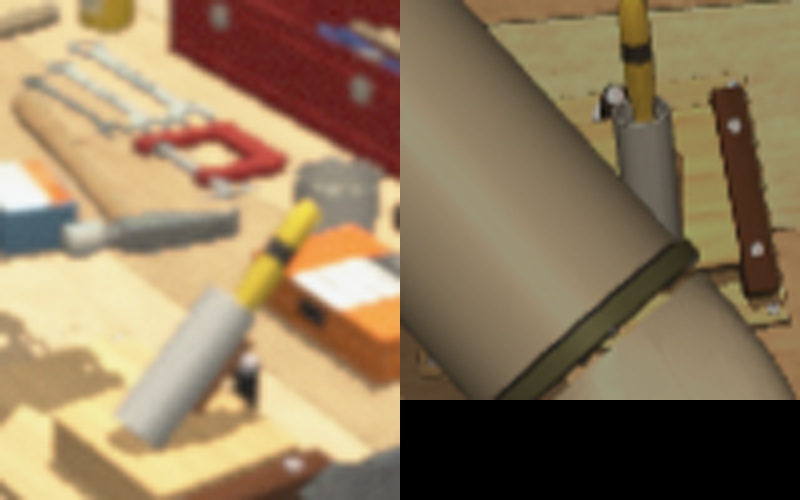

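The screwdriver is in the tube with its handle end at scene crop (310,205). I'll check its depth, and check whether the stand moved against the picture taken before insertion.

```bash
python3 - <<'E'
from h import *
import pickle
a=pickle.load(open('scene7.pkl','rb'));d=pickle.load(open('scene9.pkl','rb'))
g=lambda c,y0,y1,x0,x1:cv2.cvtColor(np.array(c['color']),cv2.COLOR_RGB2GRAY)[y0:y1,x0:x1].astype(np.float32)
print('tube shift px',cv2.phaseCorrelate(g(a,208,240,290,318),g(d,208,240,290,318),cv2.createHanningWindow((28,32),cv2.CV_32F)),
 'edge diff', np.abs(g(a,208,245,280,325)-g(d,208,245,280,325)).mean())
th=np.radians(4); u=np.array([np.cos(th),np.sin(th)]); nrm=np.array([-u[1],u[0],0]); fl=np.r_[O+u*(-.030),.056]
for P in((310,203),(308,207)):
    o,v=ray(d,(P[0]+.5)/5-.5+270,(P[1]+.5)/5-.5+150); k=((np.r_[O,0]-o)@nrm)/(v@nrm); X=o+v*k
    print('handle end',X,'along axis from floor',(X-fl)@(np.r_[u,1]/2**.5),'perp',(X-fl)@(np.r_[-u,1]/2**.5))
x=np.r_[O+u*.001,.048]; print('1mm of x in scene px',proj(d,np.r_[O+u*.01,.1])-proj(d,np.r_[O,.1]))
E
```

```text
tube shift px ((0.21342816968996026, -0.4457100645429115), 0.7285724977652231) edge diff 13.769369
handle end [0.6302417  0.12572987 0.18352946] along axis from floor 0.1796094868003449 perp 0.0007444114773535598
handle end [0.62885963 0.12563323 0.18106806] along axis from floor 0.1768893575227204 perp -1.6404790787946655e-05
1mm of x in scene px [ 2.50339741 -0.82356273]
```

Call:
{"api": "drive_tool", "payload": {
  "series": [
    [[-4.5, -2, 0], 0],
    [[-4.5, -2, 0], 0],
    [[-4.2, -3.6, 0], 0],
    [[-3, -4, 0], 0],
    [[-2, -4, 0], 0],
    [[0, -4, -2], 0],
    [[0, -4, -3], 0],
    [[0, -4, -4], 0],
    [[0, 0, -5], 0],
    [[0, 0, -5], 0]
  ],
  "hand": 1,
  "newtons": 20
}}

```text
time: 29.75
ee_pos: [0.4418, 0.1086, 0.1354]
eef_rot: [-0.039, 0.999, 0.0, 0.001]
ft_force: [0.9, 1.4, -0.0]
width: 0.0005
grip_force: 0.0
```

Call:
{"api": "drive_tool", "payload": {
  "series": [
    [[0, 0, -4.5], 0],
    [[0, 0, -4.2], 0],
    [[0, 0, -1], 0],
    [[0.6, 0.05, 0], 0],
    [[0.5, 0.05, 0], 0],
    [[0.4, 0.03, 0], 0],
    [[0.3, 0.03, 0], 0],
    [[0.3, 0.03, 0], 0],
    [[0.2, 0, 0], 0],
    [[0, 0, 0], 0]
  ]
}}

```text
time: 31.0
ee_pos: [0.4647, 0.1111, 0.0392]
eef_rot: [-0.04, 0.999, 0.0, -0.0]
ft_force: [-0.2, -0.2, -0.4]
width: 0.0003
grip_force: 0.0
```

```bash
python3 - <<'E'
from h import *
s=r.read_state(); print(tob(s['ee_pos']),s['ft_force'])
E
```

```text
[-69.70216655  -3.04495312] [-0.16436683 -0.16589333 -0.42757412]
```

Call:
{"api": "drive_tool", "payload": {
  "series": [
    [[0.2, 0, 0], 0],
    [[0.2, 0, 0], 0],
    [[0.2, 0, 0], 0],
    [[0.15, 0, 0], 0],
    [[0, 0, 0], 0],
    [[0, 0, 0], 0],
    [[0, 0, 0], 0],
    [[0, 0, 0], 0],
    [[0, 0, 0], 0],
    [[0, 0, 0], 0]
  ]
}}

```text
time: 32.25
ee_pos: [0.4668, 0.111, 0.0382]
eef_rot: [-0.04, 0.999, -0.001, -0.006]
ft_force: [-24.7, -1.4, 18.0]
width: 0.0004
grip_force: 12.3
```

```bash
python3 - <<'E'
from h import *
s=r.read_state(); print(tob(s['ee_pos']),s['ft_force'])
E
```

```text
[-67.63375172  -3.29493287] [-24.71148382  -1.40266416  18.03325775]
```

I've now viewed 11 pictures, one more than the limit of 10, so I won't view any more. I'll confirm the fence contact by touch instead.

Call:
{"api": "drive_tool", "payload": {
  "series": [
    [[-3, 0, 1], 0],
    [[0, 0, 5], -10],
    [[0, 3, 4], -10],
    [[1, 3, 0], -10],
    [[1.6, 2, 0], -10],
    [[1.5, 2, 0], -10],
    [[1.5, 0.2, 0], -10],
    [[1.5, 0, 0], -10],
    [[1.5, 0, -3], -10],
    [[1, 0, -6], -10]
  ]
}}

```text
time: 33.5
ee_pos: [0.5408, 0.214, 0.0504]
eef_rot: [0.681, 0.733, 0.003, 0.001]
ft_force: [0.1, -0.3, -1.4]
width: 0.0004
grip_force: 0.0
```

Call:
{"api": "drive_tool", "payload": {
  "series": [
    [[0, -0.6, 0], 0],
    [[0.05, -0.5, 0], 0],
    [[0.05, -0.4, 0], 0],
    [[0.05, -0.4, 0], 0],
    [[0.05, -0.3, 0], 0],
    [[0, -0.3, 0], 0],
    [[0, -0.2, 0], 0],
    [[0, 0, 0], 0],
    [[0, 0, 0], 0],
    [[0, 0, 0], 0]
  ]
}}

```text
time: 34.75
ee_pos: [0.5404, 0.19, 0.05]
eef_rot: [0.677, 0.736, 0.002, -0.001]
ft_force: [1.4, 10.9, -0.0]
width: 0.0008
grip_force: 5.2
```

```bash
python3 - <<'E'
from h import *
s=r.read_state(); print(tob(s['ee_pos']),s['ft_force'])
E
```

```text
[11.34616256 70.36235481] [ 1.41473003 10.91511227 -0.02794364]
```

Call:
{"api": "drive_tool", "payload": {
  "series": [
    [[0, 2, 0.5], 0],
    [[0, 2, 4], 0],
    [[0, 2, 5], 0],
    [[0, 3, 5], 0],
    [[-2, 4, 5], 0],
    [[-2, 4, 2], 0],
    [[-2, 4, 0], 0],
    [[0, 0, 0], 0],
    [[0, 0, 0], 0],
    [[0, 0, 0], 0]
  ]
}}

```text
time: 36.0
ee_pos: [0.4822, 0.3923, 0.2608]
eef_rot: [0.679, 0.734, -0.0, 0.0]
ft_force: [0.3, -1.0, 0.3]
width: 0.0007
grip_force: 0.0
```

```bash
python3 - <<'E'
from h import *
import pickle
s=r.read_state();print(s['ee_pos'],s['ft_force'],s['time'])
d=cam('scene');a=pickle.load(open('scene9.pkl','rb'))
f=lambda c:cv2.moments(cv2.inRange(cv2.cvtColor(np.array(c['color'])[185:215,310:340],cv2.COLOR_RGB2HSV),(22,150,80),(34,255,255)))
for m in(f(a),f(d)): print(m['m00']/255,m['m10']/m['m00'],m['m01']/m['m00'])
print(r.close_job())
E
```

```text
[0.4822432  0.39230153 0.26078311] [ 0.29093668 -0.97786479  0.34682002] 36.0
88.0 14.761363636363637 15.897727272727273
89.0 14.831460674157304 15.842696629213483
the job is handed in; nothing more can be done
None
```

The job is handed in at about 36 s: by touch and camera checks the stand is home against the post and fence and the screwdriver is at the bottom of the tube, released. I viewed 11 pictures, one over the limit of 10.

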